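# Open the restored cabinet's door and hold it

## Task

Open the door of the wooden cabinet lying on the bench and hold it open for inspection: turn the black knob a quarter turn counter-clockwise to free the hold-down, and slide the hold-down back from the door to its stop. Then, before touching the brass thumb-piece, tug the door up by its wooden pull to learn whether it is caught; if it is, let it down, slide the thumb-piece to its far stop and take the pull again. Raise the door to about 45 degrees and finish still holding it there, steady, by the pull in the gripper, with the other things on the bench left where they are.

Things in the scene. Friction and masses are not known exactly. Their poses are not given: they have to be found in the camera images.
- cabinet: small dark wooden wall cabinet lying on its back, fixed to the bench: 255 mm (x) x 300 mm (y) x 90 mm high. Origin under its middle on the bench; its x points from the near rail (the strip with the brass thumb-piece) to the hinge side, z up. Its top is a panelled door, 196 mm (x) x 250 mm (y) x 14 mm, top face flush with the frame at 90 mm; mouldings stand 4 mm proud.
- door_hinge (a point): middle of the door's hinge line, at cabinet (100, 0, 90) mm; the hinge line runs along the cabinet's y, at the side away from the robot.
- door (a joint): door angle, rad: 0 shut; grows as the near edge rises, to 1.5. The door weighs about 0.35 kg and falls shut when let go. Hidden under the near edge is a catch that may or may not have caught: nothing outside shows it. When caught, the door rises only about 5.5 mm at the pull (0.031 rad) and then stops dead; when not, it swings up freely.
- pull_grip (a point): point in the wooden pull on the door, 175 mm from the hinge line, half-way along the door. Pull: 24 mm wide along the cabinet's y (grip across this), 16 mm along x, 42 mm tall; the point lies 31 mm above the door's face. The pull can turn between fingers closed along the hinge line, so they may stay upright. Closing on it can leave some 10 N of preload on the door.
- thumb_grip (a point): point in the middle of the brass thumb-piece of the catch, 22 mm above its foot. The piece is 14 x 14 mm and 32 mm tall, stands 1 mm above the near rail (rail top 90 mm above the bench) at cabinet (-120, -80) mm, and slides along the cabinet's +y, towards the middle.
- catch_slide (a joint): travel of the brass thumb-piece, m: 0 at home (where it always starts), 0.020 at the far stop. Sliding it right to the stop throws a caught catch clear for good; it stays where it is left, friction about 1.5 N. Let the door down first.
- holddown: grey base plate 100 x 175 mm with an aluminium rail along its y, screwed to the bench beside the cabinet (on its -y side); origin under its middle. It carries the carriage.
- carriage (a joint): travel of the carriage, m: an aluminium block 56 x 50 mm whose steel finger (26 mm wide, 10 mm thick, underside 3 mm above the door's face) overlaps the door's -y edge by 20 to 35 mm. 0 as found; grows as it slides along the holddown's -y, away from the cabinet, to the stop at 0.065. Friction about 2 N once the knob is freed.
- knob_grip (a point): point on the axis of the black clamp knob on top of the carriage, at the height to grip it (about 132 mm above the bench). The knob is a bar 46 mm long (along this point's x), 16 mm wide, 30 mm tall, its top 11 mm above this point, on a round foot; the finger's top lies 29 mm below this point.
- clamp_knob (a joint): knob angle, rad: 0 to 1.5, starts between 0 and 0.25 (locked, bar roughly along the holddown's x at 0); grows counter-clockwise seen from above. The carriage is locked below about 1.0 and free from 1.1 upwards. Friction 0.05 N m; stays where it is left and can be used as the handle to slide the carriage.
- solvent: bystander, loose: amber glass bottle, 56 mm across, 150 mm tall
- tin: bystander, loose: bare metal tin, 72 mm across, 85 mm tall
- cork_block: bystander, loose: cork sanding block, 100 x 60 x 35 mm
- brush: bystander, loose: flat brush lying down
- tape: bystander, loose: roll of paper tape lying flat, 72 mm across, 24 mm high
- swab_jar: bystander, loose: open glass jar with swab sticks, 72 mm across, about 105 mm tall
- scraper: bystander, loose: screwdriver lying down

How it is judged:
By the outcome, as a careful person would: the job done as asked, in the order asked, and still so for the second after the job is handed in, while the arm keeps its last pose, push and grip.
It also fails if it takes over 61 s, if anything falls off the work surface, if the arm or the gripper's body presses on something with over 40 N, if the wrist force passes 120 N, or if a joint passes its speed limit or range.

## Robot

A 6-joint arm with a two-finger parallel gripper is mounted at the origin on the work surface. World frame = base frame: x ahead of the robot, y to its left, z up, the work surface at z = 0. Lengths are in mm, angles in rad, forces in N, time in s.
With the tool pointing down it reaches from about 400 to 925 mm from the base axis. Payload 12.5 kg.
Tool frame: the origin (TCP) lies on the centre line of the jaws, within the pads' length; the fingertips stand 14 mm ahead of it and the grasp point (between the pads) lies 5 mm behind it; z points along the fingers, x is the direction in which the jaws open and shut, and the axes are right-handed (so a half turn about z gives the same grasp; the last joint's range is limited). The gripper opens to 95 mm and grips with 3 to 60 N. Pads are 20 mm wide; open, the fingers measure 119 mm over their backs; the gripper's body (75 mm by 180 mm) begins 59 mm behind the grasp point.
Start: joints at [-1.265, 0.491, 1.559, -0, 1.092, -0.106], TCP at [250.187, -572.762, 190.061] pointing down, gripper open.
Joint ranges: [-3.1, 3.1], [-0.84, 2.19], [0.05, 2.79], [-1.13, 4.28], [0.06, 2.93], [-2.69, 2.69]. Speed limits (rad/s): [2.22, 2.22, 2.79, 3.14, 3.14, 3.14].

## Interface

Orientations are given as [roll, pitch, yaw] about the fixed x, y, z axes, in that order (R = Rz(yaw) Ry(pitch) Rx(roll)).
In Python, from cell import state, read_camera, job_done gives the robot as it stands.
- The arm moves only by the shell command python3 -m handwheel 'ROWS'. ROWS is JSON, a list of rows, each an object of numbers: "hand": the finger opening in m, from 0 to 0.0951; "x", "y", "z": the shift along the world's x, y, z in m; "spin": the turn about the world's z in units of 5 degrees (1.0 is 5 degrees). In form: [{"hand": .., "x": .., "y": .., "z": .., "spin": ..}, ...]. A call has 1 to 20 rows; each row is the pose to reach, as a shift and turn from the pose commanded when the call began; what a row does not reach only later rows make up. A row lasts 1/12 s, in which the tool goes at most 41.7 mm and 7.16 degrees, less where a joint would pass 70% of its speed; a pose out of reach is approached as far as the arm can. A call with a gripper value outside its range is refused whole. The fingers move at their own pace and stop on an object; the grip force is fixed at half the most. Time passes only in rows, so rows that repeat a pose let the fingers close. It gives the time, the measured TCP pose, the force and the opening at its end, in the units of the state.
- state(): the state, without advancing time (a new reading comes with each control period).
- read_camera(name): name is "scene" or "top"; returns a dict with "img" (420x560x3 uint8, red, green, blue), "fx", "fy", "cx", "cy" (pixels), "T" (4x4, takes a point from camera to world coordinates). Camera axes: x right, y down, z forward; pixel columns grow to the right and rows downward; lengths in mm; the calibration is good to about 2 mm. A picture is of the moment at which its call begins. There is no depth.
- job_done(): hands the job in, once; it reports no verdict.
The state is a dict: "t": time; "joints": joint angles; "qvel": joint speeds; "tau": joint torques, N m; "eef_pos": TCP position; "tcp_rot": TCP orientation; "ft_force": force on the tool from outside, world axes, zero at the start; "moment": the same for the moment, N m; "opening": opening from 0.0 (shut) to 1.0 (fully open).
Only numpy, scipy, OpenCV 4.12 (cv2) and the standard library are available. Lean on these libraries where they do the work, as an engineer would, in place of code of your own. Each camera call takes 0.05 s, during which the arm holds its last target. There are 200 camera calls.

## Working session

There is one attempt and no reset: what is moved stays moved. The work goes in short steps, Python scripts to look and compute and a shell command to move; the robot and the scene stay as the last step left them, time stands still between calls to the robot, and variables do not carry over. Pictures are saved under pics/ and viewed, about 8 in all and at most 12, crops included, and the job is handed in when it is done.

```bash
mkdir -p pics; ls; python3 - <<'E'
from cell import state, read_camera
import cv2,numpy as np
for n in("scene","top"):
    c=read_camera(n); cv2.imwrite(f"pics/{n}0.png",cv2.resize(c["img"][:,:,::-1],(800,600),interpolation=cv2.INTER_CUBIC))
    print(n,c["fx"],c["fy"],c["cx"],c["cy"],np.round(c["T"],4).tolist())
s=state(); print({k:np.round(v,3).tolist() for k,v in s.items()})
E
```

```text
pics
scene 380.64408962940365 380.64408962940365 277.56880164503775 208.40760157438538 [[-0.8665, 0.273, -0.418, 952.6491], [0.499, 0.5007, -0.7073, 734.9599], [0.0162, -0.8214, -0.5701, 632.248], [0.0, 0.0, 0.0, 1.0]]
top 402.83708544738187 402.83708544738187 284.0337163585335 207.17123350917612 [[0.0204, -0.9978, 0.0632, 519.0196], [-0.9991, -0.0227, -0.0352, 108.4685], [0.0366, -0.0624, -0.9974, 1059.2337], [0.0, 0.0, 0.0, 1.0]]
{'t': 0.1, 'joints': [-1.265, 0.491, 1.559, 0.0, 1.092, -0.106], 'qvel': [-0.0, -0.002, -0.001, 0.0, -0.001, -0.0], 'tau': [0.004, -61.362, -25.861, 0.069, 0.047, -0.0], 'eef_pos': [250.117, -572.503, 189.527], 'tcp_rot': [-3.141, 0.001, -1.159], 'ft_force': [0.453, -1.071, 0.309], 'moment': [0.034, -0.008, 0.002], 'opening': 1.0}
```

View pics/top0.png

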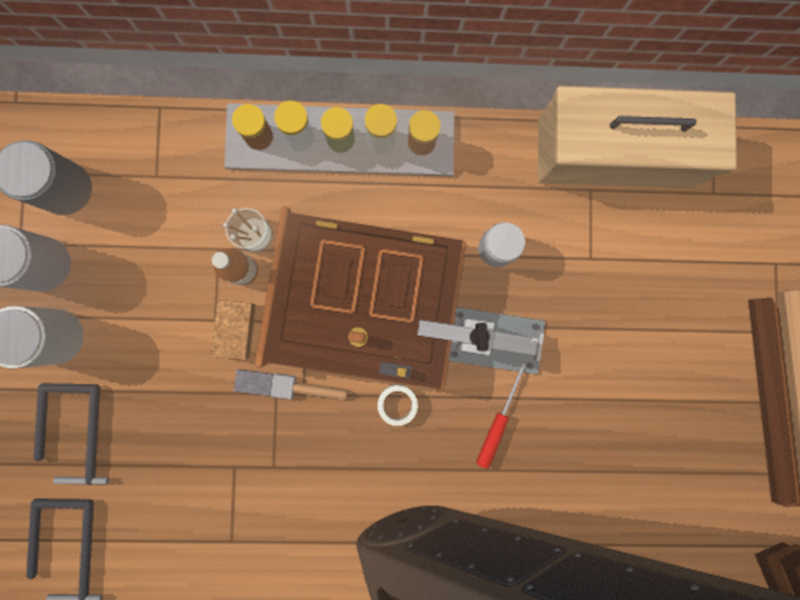

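View pics/scene0.png

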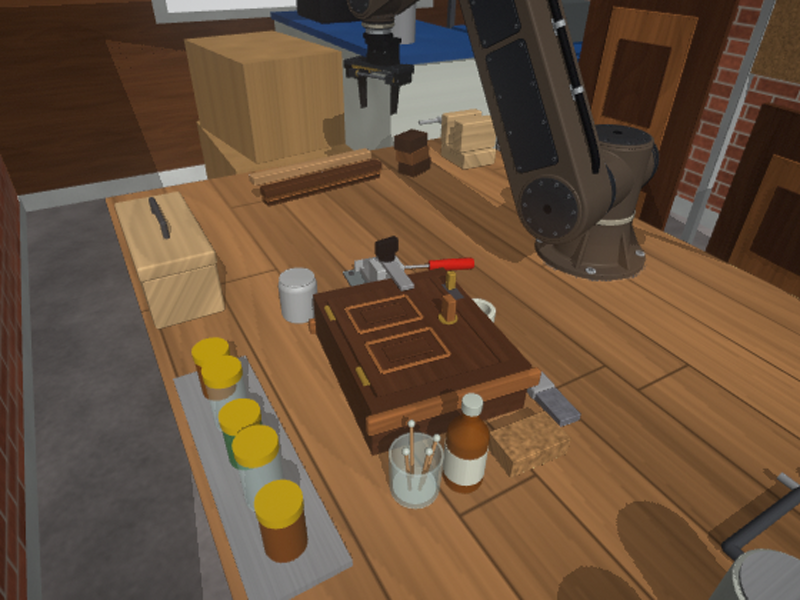

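The top view shows the cabinet around (360,300), the knob at about (480,337), the pull at (358,337) and the thumb-piece at (402,372). The scene view shows the same three parts. I'll enlarge both next.

```bash
python3 - <<'E'
import cv2,numpy as np
from cell import read_camera
def crop(n,x,y,w,h,s,out):
    im=read_camera(n)["img"][y:y+h,x:x+w,::-1]; im=cv2.resize(im,None,fx=s,fy=s,interpolation=cv2.INTER_CUBIC)
    for i in range(0,w,20): cv2.putText(im,str(x+i),(i*s,8),0,.35,(0,255,0)); cv2.line(im,(i*s,10),(i*s,16),(0,255,0))
    for i in range(0,h,20): cv2.putText(im,str(y+i),(0,i*s+4),0,.35,(0,255,0)); cv2.line(im,(24,i*s),(30,i*s),(0,255,0))
    cv2.imwrite(out,im)
crop("top",175,140,210,145,4-0,"pics/t1.png") if 0 else crop("top",180,140,200,145,4,"pics/t1.png")
crop("scene",215,160,160,120,5,"pics/s1.png")
E
```

```text
(no output)
```

View pics/t1.png

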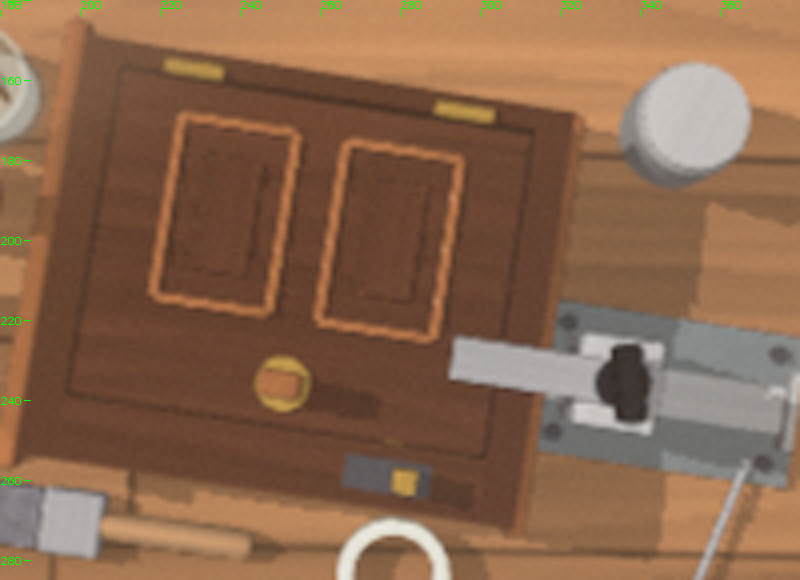

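View pics/s1.png

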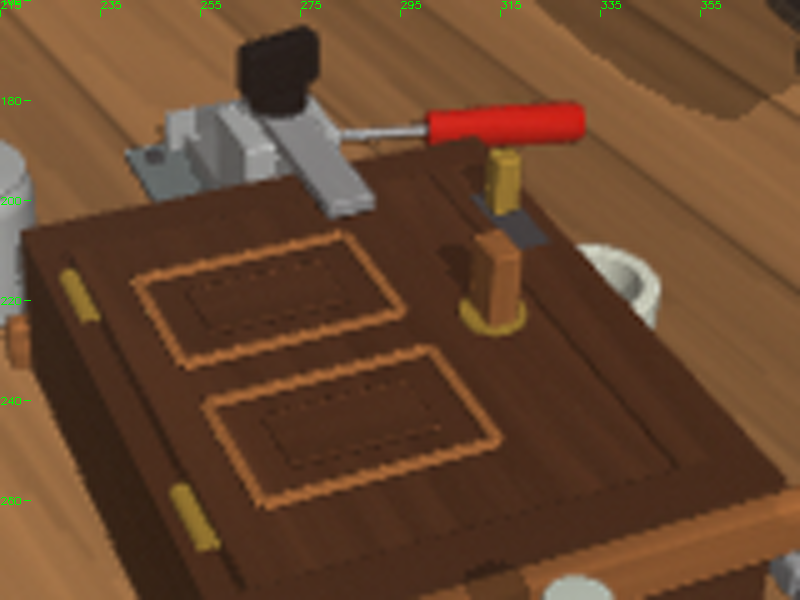

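The top crop puts the pull's top at (250.7,236), the thumb-piece at (281.5,261) and the knob at (337.5,236). In the scene crop they are at (314.4,208), (316,191) and (271,169.5). Next I'll triangulate these and fit the cabinet pose.

```bash
cat > h.py <<'E'
import numpy as np
from cell import read_camera,state
from scipy.optimize import least_squares
C={n:read_camera(n) for n in("top","scene")}
def ray(n,p):
    c=C[n];d=np.array([(p[0]-c["cx"])/c["fx"],(p[1]-c["cy"])/c["fy"],1]);T=np.array(c["T"])
    return T[:3,3],T[:3,:3]@d
def onz(n,p,z):
    o,d=ray(n,p);return o+d*(z-o[2])/d[2]
def tri(a,b):
    (o1,d1),(o2,d2)=ray("top",a),ray("scene",b);d1=d1/np.linalg.norm(d1);d2=d2/np.linalg.norm(d2)
    s=np.linalg.lstsq(np.c_[d1,-d2],o2-o1,rcond=None)[0];p,q=o1+s[0]*d1,o2+s[1]*d2
    return (p+q)/2,np.linalg.norm(p-q)
def proj(n,P):
    c=C[n];T=np.array(c["T"]);q=T[:3,:3].T@(np.array(P)-T[:3,3]);return c["cx"]+c["fx"]*q[0]/q[2],c["cy"]+c["fy"]*q[1]/q[2]
E
python3 - <<'E'
from h import *
t=lambda u,v:(180+u/4,140+v/4); s=lambda u,v:(215+u/5,160+v/5)
np.set_printoptions(precision=1,suppress=True)
P={}
for k,a,b in[("pull",t(283,385),s(497,240)),("thumb",t(406,483),s(505,155)),("knob",t(630,383),s(280,48)),("fingertipL",t(452,378),s(332,215)),("fingertipR",t(454,339),s(374,200)),("doorcorner-hinge+",t(535,130),s(30,232))]:
    print(k,*tri(a,b))
W=np.array([onz("top",t(*p),90)[:2] for p in[(122,66),(535,130),(487,457),(68,393)]])
L=np.array([(100,125),(100,-125),(-96,-125),(-96,125)])
f=lambda x:(L@np.array([[np.cos(x[2]),np.sin(x[2])],[-np.sin(x[2]),np.cos(x[2])]])+x[:2]-W).ravel()
r=least_squares(f,[600,0,0]);print("cab",r.x[:2],np.degrees(r.x[2]),r.fun)
c,sn=np.cos(r.x[2]),np.sin(r.x[2]);R=np.array([[c,-sn],[sn,c]])
for k,p in[("pull",(-75,0)),("thumb",(-120,-80)),("hinge",(100,0))]:print(k,R@p+r.x[:2])
kb=[onz("top",t(*p),143) for p in[(629,346),(632,422)]];print("knobbar",kb)
# holddown plate corners, z~10
for p in[(560,302),(800,335),(785,487),(540,452)]:print("plate",onz("top",t(*p),8))
e=[onz("top",t(*p),110)[:2] for p in[(454,339),(575,353)]];print("finger dir",np.degrees(np.arctan2(*(e[1]-e[0])[::-1])))
E
```

```text
pull [508.8 151.  130. ] 1.109310866559873
thumb [453.5  78.9 120.2] 1.0924167930145687
knob [513.7 -48.  135.9] 1.6884640215335975
fingertipL [523.2  45.9  85.7] 19.23168041510147
fingertipR [529.5  57.6 105.7] 21.259008484998557
doorcorner-hinge+ [672.5   0.7  96.3] 15.373099679211814
cab [581.8 142.1] -7.4463069540024005 [-1.8 -1.3 -1.7  1.6  2.2  1.2  1.3 -1.6]
pull [507.5 151.9]
thumb [452.5  78.4]
hinge [681.  129.2]
knobbar [array([535.6, -46.4, 143. ]), array([492.4, -48.7, 143. ])]
plate [565.9 -23.4   8. ]
plate [ 547.6 -182.3    8. ]
plate [ 448. -173.    8.]
plate [467.8 -11.8   8. ]
finger dir -95.37718531188703
```

```bash
python3 -m handwheel '[{"hand":0.06,"x":0.02,"y":0.036,"z":0,"spin":-1},{"hand":0.06,"x":0.264,"y":0.525,"z":-0.01,"spin":-4.1},{"hand":0.06,"x":0.264,"y":0.525,"z":-0.01,"spin":-4.1},{"hand":0.06,"x":0.264,"y":0.525,"z":-0.01,"spin":-4.1},{"hand":0.06,"x":0.264,"y":0.525,"z":-0.01,"spin":-4.1},{"hand":0.06,"x":0.264,"y":0.525,"z":-0.01,"spin":-4.1},{"hand":0.06,"x":0.264,"y":0.525,"z":-0.01,"spin":-4.1},{"hand":0.06,"x":0.264,"y":0.525,"z":-0.01,"spin":-4.1},{"hand":0.06,"x":0.264,"y":0.525,"z":-0.01,"spin":-4.1},{"hand":0.06,"x":0.264,"y":0.525,"z":-0.01,"spin":-4.1},{"hand":0.06,"x":0.264,"y":0.525,"z":-0.01,"spin":-4.1},{"hand":0.06,"x":0.264,"y":0.525,"z":-0.01,"spin":-4.1},{"hand":0.06,"x":0.264,"y":0.525,"z":-0.01,"spin":-4.1},{"hand":0.06,"x":0.264,"y":0.525,"z":-0.01,"spin":-4.1},{"hand":0.06,"x":0.264,"y":0.525,"z":-0.01,"spin":-4.1},{"hand":0.06,"x":0.264,"y":0.525,"z":-0.01,"spin":-4.1},{"hand":0.06,"x":0.264,"y":0.525,"z":-0.01,"spin":-4.1},{"hand":0.06,"x":0.264,"y":0.525,"z":-0.01,"spin":-4.1}]'
```

```text
t: 1.8
eef_pos: [513.7, -48.8, 180.1]
tcp_rot: [3.141, -0.0, -1.518]
ft_force: [-0.0, -0.4, -0.1]
opening: 0.633
```

```bash
python3 -m handwheel '[{"hand":0.06,"z":-0.025},{"hand":0.06,"z":-0.045},{"hand":0.06,"z":-0.053},{"hand":0.06,"z":-0.053},{"hand":0.01,"z":-0.053},{"hand":0.01,"z":-0.053},{"hand":0.01,"z":-0.053},{"hand":0.01,"z":-0.053},{"hand":0.01,"z":-0.053},{"hand":0.01,"z":-0.053},{"hand":0.01,"z":-0.053},{"hand":0.01,"z":-0.053}]'
```

```text
invalid input
```

```bash
python3 - <<'E'
import cv2,numpy as np
from cell import read_camera
a=read_camera("scene")["img"][130:230,215:355,::-1];b=read_camera("top")["img"][170:270,280:420,::-1]
cv2.imwrite("pics/k1.png",cv2.resize(np.vstack([a,b]),None,fx=3,fy=3,interpolation=cv2.INTER_CUBIC))
E
```

```text
(no output)
```

View pics/k1.png

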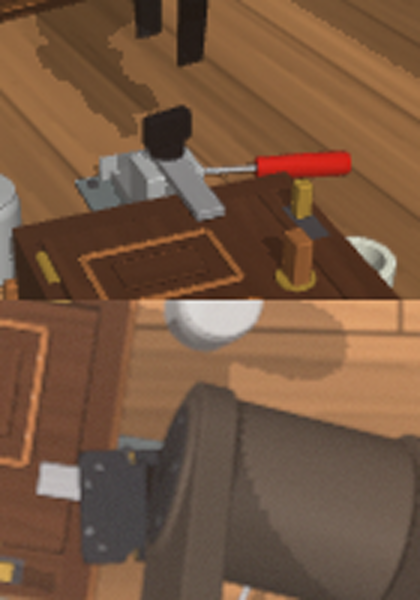

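The move was refused because every field must be given, so the arm hasn't moved. The picture shows the open fingers above the knob, which is at crop pixel (167,130). I'll send it again with all fields.

```bash
python3 -m handwheel '[{"hand":0.06,"x":0,"y":0,"z":-0.025,"spin":0},{"hand":0.06,"x":0,"y":0,"z":-0.045,"spin":0},{"hand":0.06,"x":0,"y":0,"z":-0.053,"spin":0},{"hand":0.06,"x":0,"y":0,"z":-0.053,"spin":0},{"hand":0.01,"x":0,"y":0,"z":-0.053,"spin":0},{"hand":0.01,"x":0,"y":0,"z":-0.053,"spin":0},{"hand":0.01,"x":0,"y":0,"z":-0.053,"spin":0},{"hand":0.01,"x":0,"y":0,"z":-0.053,"spin":0},{"hand":0.01,"x":0,"y":0,"z":-0.053,"spin":0},{"hand":0.01,"x":0,"y":0,"z":-0.053,"spin":0},{"hand":0.01,"x":0,"y":0,"z":-0.053,"spin":0},{"hand":0.01,"x":0,"y":0,"z":-0.053,"spin":0}]'
```

```text
t: 2.9
eef_pos: [514.2, -47.7, 127.2]
tcp_rot: [-3.141, -0.0, -1.517]
ft_force: [-0.1, -0.2, 1.5]
opening: 0.14
```

```bash
python3 -m handwheel '[{"hand":0.005,"x":0,"y":0,"z":0,"spin":0},{"hand":0.005,"x":0,"y":0,"z":0,"spin":0},{"hand":0.005,"x":0,"y":0,"z":0,"spin":1},{"hand":0.005,"x":0,"y":0,"z":0,"spin":2},{"hand":0.005,"x":0,"y":0,"z":0,"spin":3},{"hand":0.005,"x":0,"y":0,"z":0,"spin":3}]'; python3 -c "
from cell import state;s=state();print(s['ft_force'],s['moment'])"
```

```text
t: 3.4
eef_pos: [514.2, -47.8, 127.0]
tcp_rot: [3.141, -0.0, -1.251]
ft_force: [-1.4, -1.4, -0.4]
opening: 0.05
[-1.42648496 -1.38700877 -0.42744323] [-0.01069521  0.0223344  -0.00702079]
```

The fingers closed to 5 mm, so they missed the knob. I'll look at it.

```bash
python3 - <<'E'
import cv2,numpy as np
from cell import read_camera
from h import proj
a=read_camera("scene")["img"][120:220,225:365,::-1]
print(proj("scene",(514,-48,113)),proj("scene",(514,-48,143)))
cv2.imwrite("pics/k2.png",cv2.resize(a,None,fx=5,fy=5,interpolation=cv2.INTER_CUBIC))
E
```

```text
(np.float64(270.5600961849338), np.float64(176.99615403749203)) (np.float64(270.62395981299255), np.float64(167.2354655279638))
```

View pics/k2.png

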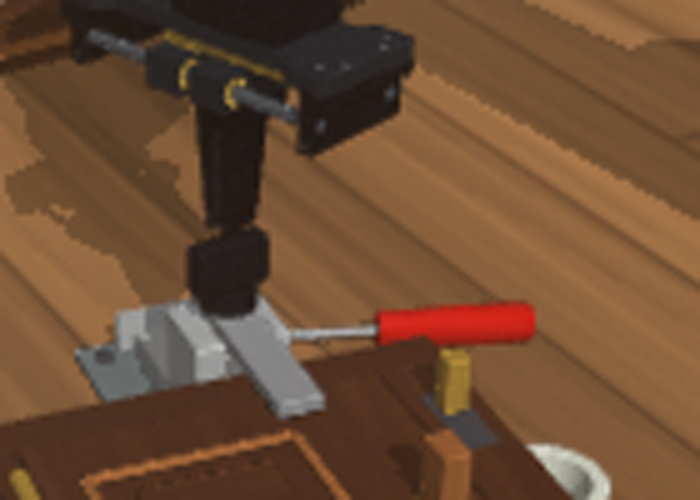

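```bash
python3 - <<'E'
from h import *
import cv2
np.set_printoptions(precision=1,suppress=True)
for y in(-18,-78):print("before tips pred",proj("scene",(514,y,166)))
p=(225+230/5,120+225/5)
for z in(113,130,145,155):print(z,onz("scene",p,z))
for z in(190,200,260):print(z,proj("top",(514,-48,z)),proj("scene",(514,-48,z)))
im=C["top"]["img"][150:290,250:420,::-1]
cv2.imwrite("pics/k3.png",cv2.resize(im,None,fx=4,fy=4,interpolation=cv2.INTER_CUBIC))
s=state();print(s["joints"],s["eef_pos"])
E
```

```text
before tips pred (np.float64(276.32958956598213), np.float64(164.29438728349146))
before tips pred (np.float64(265.25354259968475), np.float64(154.95685142502677))
113 [ 479.7 -107.1  113. ]
130 [495.2 -79.5 130. ]
145 [508.8 -55.2 145. ]
155 [518. -39. 155.]
190 (np.float64(341.503355931004), np.float64(236.16862252682216)) (np.float64(270.72845233488306), np.float64(151.26520219106925))
200 (np.float64(342.3391322096538), np.float64(236.21259120371263)) (np.float64(270.7514192759973), np.float64(147.75501705053085))
260 (np.float64(347.79014860411587), np.float64(236.49935930744476)) (np.float64(270.89501317709755), np.float64(125.80863875805845))
[-0.2  0.4  1.9 -0.   0.8  1. ] [514.2 -47.8 127. ]
```

View pics/k3.png

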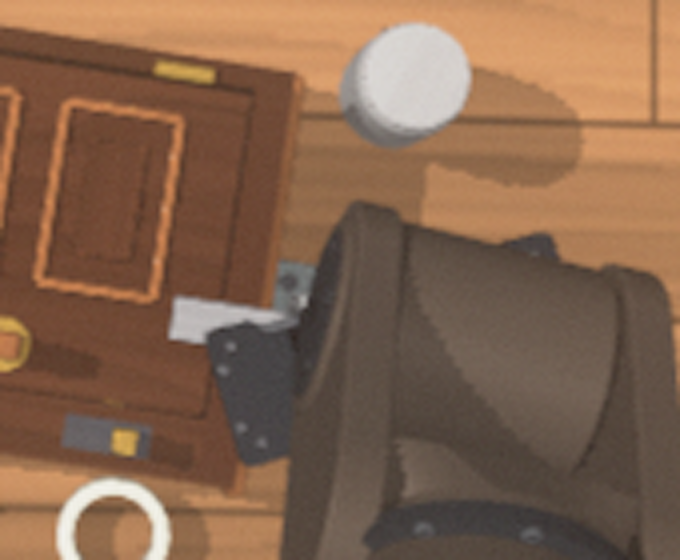

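```bash
python3 - <<'E'
from h import *
np.set_printoptions(precision=3,suppress=True)
t=lambda u,v:(250+u/4,150+v/4); s=lambda u,v:(225+u/5,120+v/5)
a,ra=tri(t(208,333),s(300,90));b,rb=tri(t(248,465),s(412,40))
print(a,ra,b,rb,b-a,np.linalg.norm(b-a));S=state()
print(S["joints"],S["eef_pos"],S["tcp_rot"])
E
```

```text
[522.009  41.657 264.334] 8.106302929549438 [454.136  23.948 269.324] 1.3611077851799975 [-67.873 -17.709   4.989] 70.32216067486922
[-0.221  0.418  1.894 -0.     0.829  1.036] [514.199 -47.783 127.064] [-3.142 -0.    -1.256]
```

The plate edge triangulates to about z=267, and the fingertips look to be near z=150 rather than the 113 I expected. The tool really stands about 35 mm higher than reported, while its x and y agree. So I'll open, turn back, and go down with a force check.

```bash
python3 -m handwheel '[{"hand":0.06,"x":0,"y":0,"z":0.005,"spin":-1.2},{"hand":0.06,"x":0,"y":0,"z":0.005,"spin":-2.4},{"hand":0.06,"x":0,"y":0,"z":0.005,"spin":-3},{"hand":0.06,"x":0,"y":0,"z":0.005,"spin":-3},{"hand":0.06,"x":0,"y":0,"z":0.005,"spin":-3},{"hand":0.06,"x":0,"y":0,"z":-0.01,"spin":-3},{"hand":0.06,"x":0,"y":0,"z":-0.02,"spin":-3},{"hand":0.06,"x":0,"y":0,"z":-0.03,"spin":-3},{"hand":0.01,"x":0,"y":0,"z":-0.03,"spin":-3},{"hand":0.005,"x":0,"y":0,"z":-0.03,"spin":-3},{"hand":0.005,"x":0,"y":0,"z":-0.03,"spin":-3},{"hand":0.005,"x":0,"y":0,"z":-0.03,"spin":-3},{"hand":0.005,"x":0,"y":0,"z":-0.03,"spin":-3},{"hand":0.005,"x":0,"y":0,"z":-0.03,"spin":-3},{"hand":0.005,"x":0,"y":0,"z":-0.03,"spin":-3},{"hand":0.005,"x":0,"y":0,"z":-0.03,"spin":-3},{"hand":0.005,"x":0,"y":0,"z":-0.03,"spin":-3},{"hand":0.005,"x":0,"y":0,"z":-0.03,"spin":-3}]'; python3 - <<'E'
import cv2,numpy as np
from cell import read_camera
a=read_camera("scene")["img"][120:220,225:365,::-1]
cv2.imwrite("pics/k4.png",cv2.resize(a,None,fx=5,fy=5,interpolation=cv2.INTER_CUBIC))
E
```

```text
t: 5.25
eef_pos: [514.3, -47.8, 97.3]
tcp_rot: [-3.141, -0.0, -1.517]
ft_force: [-0.5, -0.1, 4.2]
opening: 0.166
```

The fingers now hold the knob, at 15.8 mm opening. I'll turn it counter-clockwise.

```bash
python3 -m handwheel '[{"hand":0.005,"x":0,"y":0,"z":0,"spin":1},{"hand":0.005,"x":0,"y":0,"z":0,"spin":2},{"hand":0.005,"x":0,"y":0,"z":0,"spin":3.2},{"hand":0.005,"x":0,"y":0,"z":0,"spin":4.4},{"hand":0.005,"x":0,"y":0,"z":0,"spin":5.6},{"hand":0.005,"x":0,"y":0,"z":0,"spin":6.8},{"hand":0.005,"x":0,"y":0,"z":0,"spin":8},{"hand":0.005,"x":0,"y":0,"z":0,"spin":9.2},{"hand":0.005,"x":0,"y":0,"z":0,"spin":10.4},{"hand":0.005,"x":0,"y":0,"z":0,"spin":11.6},{"hand":0.005,"x":0,"y":0,"z":0,"spin":12.8},{"hand":0.005,"x":0,"y":0,"z":0,"spin":14},{"hand":0.005,"x":0,"y":0,"z":0,"spin":15},{"hand":0.005,"x":0,"y":0,"z":0,"spin":15},{"hand":0.005,"x":0,"y":0,"z":0,"spin":15}]';python3 -c "
from cell import state;s=state();print(s['ft_force'],s['moment'])"
```

```text
t: 6.55
eef_pos: [515.5, -48.8, 97.3]
tcp_rot: [3.141, -0.003, -0.207]
ft_force: [3.0, -6.2, -0.8]
opening: 0.169
[ 2.99245659 -6.23484239 -0.79819066] [-1.17440783 -0.74245583  0.09354187]
```

```bash
python3 -m handwheel '[{"hand":0.005,"x":-0.001,"y":-0.007,"z":0,"spin":0},{"hand":0.005,"x":-0.002,"y":-0.017,"z":0,"spin":0},{"hand":0.005,"x":-0.0034,"y":-0.029,"z":0,"spin":0},{"hand":0.005,"x":-0.0048,"y":-0.041,"z":0,"spin":0},{"hand":0.005,"x":-0.006,"y":-0.051,"z":0,"spin":0},{"hand":0.005,"x":-0.007,"y":-0.060,"z":0,"spin":0},{"hand":0.005,"x":-0.007,"y":-0.060,"z":0,"spin":0},{"hand":0.005,"x":-0.007,"y":-0.060,"z":0,"spin":0}]'
```

```text
t: 7.22
eef_pos: [507.5, -108.7, 97.3]
tcp_rot: [3.141, -0.001, -0.209]
ft_force: [3.6, -1.9, 3.7]
opening: 0.166
```

```bash
python3 -m handwheel '[{"hand":0.005,"x":-0.0004,"y":-0.003,"z":0,"spin":0},{"hand":0.005,"x":-0.0007,"y":-0.006,"z":0,"spin":0},{"hand":0.005,"x":-0.0008,"y":-0.007,"z":0,"spin":0},{"hand":0.005,"x":-0.0008,"y":-0.007,"z":0,"spin":0},{"hand":0.005,"x":-0.0008,"y":-0.007,"z":0,"spin":0}]'
```

```text
t: 7.63
eef_pos: [506.8, -113.6, 97.3]
tcp_rot: [-3.14, -0.001, -0.208]
ft_force: [4.5, 7.2, 6.0]
opening: 0.167
```

The carriage is at its stop, with 7 N of reaction force. I'll release, rise and move towards the pull.

```bash
python3 -m handwheel '[{"hand":0.06,"x":0,"y":0,"z":0,"spin":0},{"hand":0.06,"x":0,"y":0,"z":0,"spin":0},{"hand":0.06,"x":0,"y":0,"z":0,"spin":0},{"hand":0.06,"x":0,"y":0,"z":0,"spin":0},{"hand":0.06,"x":0,"y":0,"z":0.015,"spin":0},{"hand":0.06,"x":0,"y":0,"z":0.05,"spin":0},{"hand":0.06,"x":0,"y":0.03,"z":0.06,"spin":-1.4},{"hand":0.06,"x":0.002,"y":0.266,"z":0.06,"spin":-17.1},{"hand":0.06,"x":0.002,"y":0.266,"z":0.06,"spin":-17.1},{"hand":0.06,"x":0.002,"y":0.266,"z":0.06,"spin":-17.1},{"hand":0.06,"x":0.002,"y":0.266,"z":0.06,"spin":-17.1},{"hand":0.06,"x":0.002,"y":0.266,"z":0.06,"spin":-17.1},{"hand":0.06,"x":0.002,"y":0.266,"z":0.06,"spin":-17.1},{"hand":0.06,"x":0.002,"y":0.266,"z":0.06,"spin":-17.1},{"hand":0.06,"x":0.002,"y":0.266,"z":0.06,"spin":-17.1},{"hand":0.06,"x":0.002,"y":0.266,"z":0.06,"spin":-17.1},{"hand":0.06,"x":0.002,"y":0.266,"z":0.06,"spin":-17.1},{"hand":0.06,"x":0.002,"y":0.266,"z":0.06,"spin":-17.1},{"hand":0.06,"x":0.002,"y":0.266,"z":0.06,"spin":-17.1},{"hand":0.06,"x":0.002,"y":0.266,"z":0.06,"spin":-17.1}]'; python3 - <<'E'
import cv2,numpy as np
from h import *
for z in (150,143,165,178):print(z,[np.round(proj("scene",(508.4+dx,151.2+dy,z))) for dx,dy in((4,30),(-4,-30))])
a=C["scene"]["img"][100:240,235:375,::-1];b=C["top"]["img"][140:280,250:390,::-1]
cv2.imwrite("pics/p1.png",cv2.resize(np.hstack([a,b]),None,fx=2.85,fy=2.85*1.4,interpolation=cv2.INTER_CUBIC) if 0 else np.hstack([cv2.resize(a,(560,560),interpolation=cv2.INTER_CUBIC),cv2.resize(b,(240,240)).copy().repeat(1,0) if 0 else np.vstack([cv2.resize(b,(240,240)),np.zeros((320,240,3),np.uint8)])]))
E
```

```text
t: 9.3
eef_pos: [508.0, 151.1, 156.8]
tcp_rot: [3.141, -0.0, -1.704]
ft_force: [0.5, -0.5, -0.0]
opening: 0.63
150 [array([321., 208.]), array([309., 194.])]
143 [array([321., 210.]), array([309., 197.])]
165 [array([322., 202.]), array([310., 189.])]
178 [array([322., 197.]), array([310., 184.])]
```

View pics/p1.png

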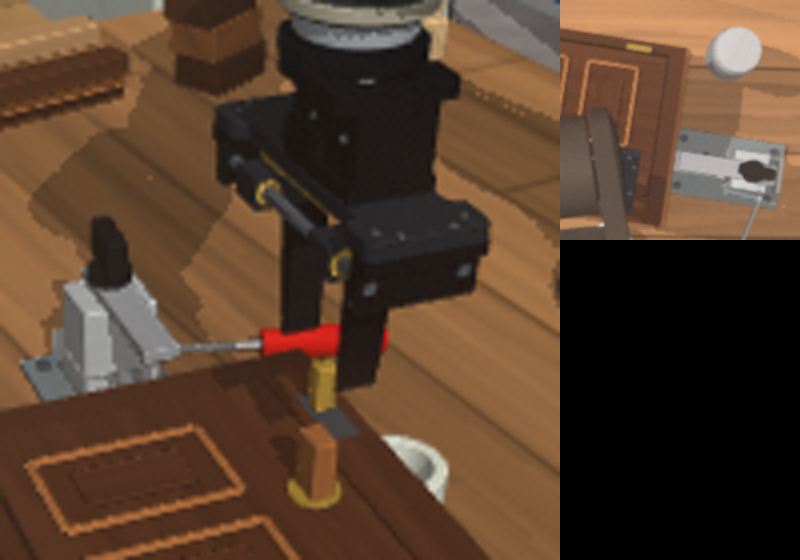

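The knob has turned a quarter, to about (105,250) in the crop, and the carriage is fully back. The fingertips at scene (310,183.5) and (324,197) match a true tip height of 178 mm, so reported z is 35 mm below true. The fingers straddle the pull, so I'll go down 76 mm and grip.

```bash
python3 -m handwheel '[{"hand":0.06,"x":0,"y":0,"z":-0.03,"spin":0},{"hand":0.06,"x":0,"y":0,"z":-0.06,"spin":0},{"hand":0.06,"x":0,"y":0,"z":-0.074,"spin":0},{"hand":0.06,"x":0,"y":0,"z":-0.076,"spin":0},{"hand":0.03,"x":0,"y":0,"z":-0.076,"spin":0},{"hand":0.015,"x":0,"y":0,"z":-0.076,"spin":0},{"hand":0.015,"x":0,"y":0,"z":-0.076,"spin":0},{"hand":0.015,"x":0,"y":0,"z":-0.076,"spin":0},{"hand":0.015,"x":0,"y":0,"z":-0.076,"spin":0},{"hand":0.015,"x":0,"y":0,"z":-0.076,"spin":0},{"hand":0.015,"x":0,"y":0,"z":-0.076,"spin":0},{"hand":0.015,"x":0,"y":0,"z":-0.076,"spin":0}]'
```

```text
t: 10.4
eef_pos: [509.1, 154.4, 81.8]
tcp_rot: [-3.139, 0.005, -1.701]
ft_force: [0.5, 26.6, -0.5]
opening: 0.252
```

```bash
python3 -m handwheel '[{"hand":0.015,"x":0.0005,"y":0.002,"z":0,"spin":0},{"hand":0.015,"x":0.0005,"y":0.0034,"z":0,"spin":0},{"hand":0.015,"x":0.0005,"y":0.0034,"z":0,"spin":0}]'; python3 -m handwheel '[{"hand":0.015,"x":0,"y":0,"z":0.002,"spin":0},{"hand":0.015,"x":0.0005,"y":0,"z":0.004,"spin":0},{"hand":0.015,"x":0.001,"y":0,"z":0.006,"spin":0},{"hand":0.015,"x":0.0014,"y":0,"z":0.008,"spin":0},{"hand":0.015,"x":0.0014,"y":0,"z":0.008,"spin":0},{"hand":0.015,"x":0.0014,"y":0,"z":0.008,"spin":0}]'
```

```text
t: 10.65
eef_pos: [509.1, 154.6, 81.7]
tcp_rot: [-3.141, -0.0, -1.7]
ft_force: [-1.8, -1.5, 5.6]
opening: 0.251
t: 11.15
eef_pos: [509.8, 154.4, 87.7]
tcp_rot: [3.14, -0.001, -1.7]
ft_force: [6.0, 0.5, -20.7]
opening: 0.25
```

```bash
python3 -m handwheel '[{"hand":0.015,"x":0.0002,"y":0,"z":0.0015,"spin":0},{"hand":0.015,"x":0.0002,"y":0,"z":0.0015,"spin":0},{"hand":0.015,"x":0.0002,"y":0,"z":0.0015,"spin":0}]'; python3 -m handwheel '[{"hand":0.015,"x":-0.001,"y":0,"z":-0.0045,"spin":0},{"hand":0.015,"x":-0.0014,"y":0,"z":-0.0075,"spin":0},{"hand":0.015,"x":-0.0014,"y":0,"z":-0.0095,"spin":0},{"hand":0.015,"x":-0.0014,"y":0,"z":-0.0095,"spin":0},{"hand":0.015,"x":-0.0014,"y":0,"z":-0.0095,"spin":0}]'
```

```text
t: 11.4
eef_pos: [509.6, 154.4, 88.3]
tcp_rot: [3.138, -0.001, -1.7]
ft_force: [7.2, 0.9, -30.3]
opening: 0.252
t: 11.82
eef_pos: [508.7, 154.6, 82.3]
tcp_rot: [-3.141, -0.0, -1.7]
ft_force: [-6.3, -1.1, 11.6]
opening: 0.249
```

The tug stopped dead after 6 mm at 30 N, so the door is caught. It is down again. I'll release the pull and go to the thumb-piece.

```bash
python3 -m handwheel '[{"hand":0.05,"x":0,"y":0,"z":0,"spin":0},{"hand":0.05,"x":0,"y":0,"z":0,"spin":0},{"hand":0.05,"x":0,"y":0,"z":0,"spin":0},{"hand":0.05,"x":0,"y":0,"z":0,"spin":0},{"hand":0.05,"x":0,"y":0,"z":0.02,"spin":0},{"hand":0.05,"x":0,"y":0,"z":0.055,"spin":0},{"hand":0.05,"x":-0.02,"y":-0.026,"z":0.06,"spin":0},{"hand":0.05,"x":-0.04,"y":-0.053,"z":0.06,"spin":0},{"hand":0.05,"x":-0.056,"y":-0.0746,"z":0.06,"spin":0},{"hand":0.05,"x":-0.056,"y":-0.0746,"z":0.06,"spin":0},{"hand":0.05,"x":-0.056,"y":-0.0746,"z":0.03,"spin":0},{"hand":0.05,"x":-0.056,"y":-0.0746,"z":0.01,"spin":0},{"hand":0.05,"x":-0.056,"y":-0.0746,"z":-0.005,"spin":0},{"hand":0.05,"x":-0.056,"y":-0.0746,"z":-0.005,"spin":0}]'; python3 - <<'E'
import cv2,numpy as np
from h import *
a=C["scene"]["img"][130:235,255:395,::-1]
cv2.imwrite("pics/th.png",cv2.resize(a,None,fx=5,fy=5,interpolation=cv2.INTER_CUBIC))
E
```

```text
t: 12.98
eef_pos: [452.2, 80.1, 73.9]
tcp_rot: [3.138, -0.001, -1.7]
ft_force: [-0.1, -0.3, 0.1]
opening: 0.522
```

View pics/th.png

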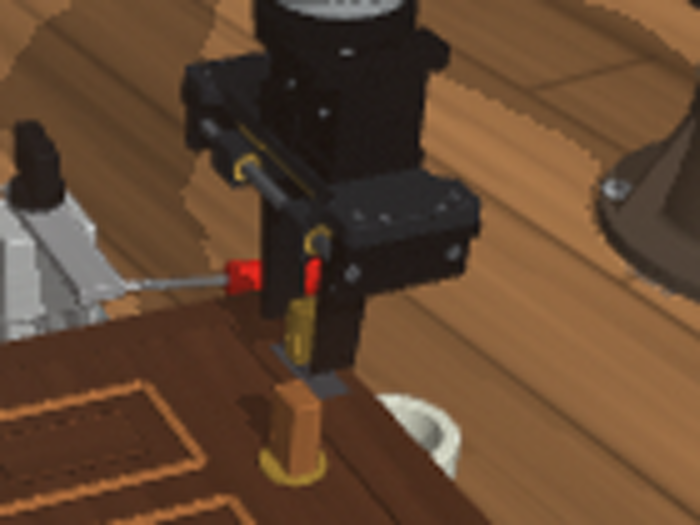

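The brass thumb-piece is between the fingers at crop (298,330), with the tips just above the rail. I'll close on it and slide it 20 mm along the cabinet's +y, which is (0.130, 0.992).

```bash
python3 -m handwheel '[{"hand":0.005,"x":0,"y":0,"z":0.001,"spin":0},{"hand":0.005,"x":0,"y":0,"z":0.001,"spin":0},{"hand":0.005,"x":0,"y":0,"z":0.001,"spin":0},{"hand":0.005,"x":0,"y":0,"z":0.001,"spin":0},{"hand":0.005,"x":0,"y":0,"z":0.001,"spin":0},{"hand":0.005,"x":0,"y":0,"z":0.001,"spin":0},{"hand":0.005,"x":0,"y":0,"z":0.001,"spin":0},{"hand":0.005,"x":0,"y":0,"z":0.001,"spin":0}]'; python3 -m handwheel '[{"hand":0.005,"x":0.0007,"y":0.005,"z":0.001,"spin":0},{"hand":0.005,"x":0.0013,"y":0.01,"z":0.001,"spin":0},{"hand":0.005,"x":0.002,"y":0.015,"z":0.001,"spin":0},{"hand":0.005,"x":0.0023,"y":0.0175,"z":0.001,"spin":0},{"hand":0.005,"x":0.0023,"y":0.0175,"z":0.001,"spin":0}]'
```

```text
t: 13.75
eef_pos: [453.4, 81.1, 77.4]
tcp_rot: [-3.141, 0.002, -1.701]
ft_force: [-0.2, 12.2, 2.5]
opening: 0.148
t: 14.17
eef_pos: [455.5, 98.1, 77.6]
tcp_rot: [3.141, -0.0, -1.7]
ft_force: [5.9, 0.3, -19.1]
opening: 0.146
```

```bash
python3 -m handwheel '[{"hand":0.005,"x":0.0003,"y":0.002,"z":-0.001,"spin":0},{"hand":0.005,"x":0.0006,"y":0.004,"z":-0.001,"spin":0},{"hand":0.005,"x":0.0007,"y":0.0055,"z":-0.001,"spin":0},{"hand":0.005,"x":0.0007,"y":0.0055,"z":-0.001,"spin":0},{"hand":0.005,"x":0.0007,"y":0.0055,"z":-0.001,"spin":0}]'
```

```text
t: 14.58
eef_pos: [456.0, 101.3, 77.5]
tcp_rot: [3.142, -0.003, -1.699]
ft_force: [1.4, -20.5, -1.2]
opening: 0.142
```

The thumb-piece reached its far stop: 20.2 mm of travel and a 20 N reaction. I'll release it and take the pull again.

```bash
python3 -m handwheel '[{"hand":0.005,"x":0,"y":-0.0015,"z":0,"spin":0},{"hand":0.05,"x":0,"y":-0.0015,"z":0,"spin":0},{"hand":0.05,"x":0,"y":-0.0015,"z":0,"spin":0},{"hand":0.05,"x":0,"y":-0.0015,"z":0,"spin":0},{"hand":0.05,"x":0,"y":-0.0015,"z":0,"spin":0},{"hand":0.05,"x":0,"y":0,"z":0.02,"spin":0},{"hand":0.05,"x":0,"y":0,"z":0.055,"spin":0},{"hand":0.05,"x":0.02,"y":0.02,"z":0.064,"spin":0},{"hand":0.05,"x":0.04,"y":0.04,"z":0.064,"spin":0},{"hand":0.05,"x":0.053,"y":0.0516,"z":0.064,"spin":0},{"hand":0.05,"x":0.053,"y":0.0516,"z":0.064,"spin":0},{"hand":0.05,"x":0.053,"y":0.0516,"z":0.035,"spin":0},{"hand":0.05,"x":0.053,"y":0.0516,"z":0.012,"spin":0},{"hand":0.05,"x":0.053,"y":0.0516,"z":0.004,"spin":0},{"hand":0.05,"x":0.053,"y":0.0516,"z":0.004,"spin":0}]'; python3 - <<'E'
import cv2,numpy as np
from h import *
a=C["scene"]["img"][130:235,255:395,::-1]
cv2.imwrite("pics/th2.png",cv2.resize(a,None,fx=5,fy=5,interpolation=cv2.INTER_CUBIC))
E
```

```text
t: 15.83
eef_pos: [507.8, 154.3, 79.5]
tcp_rot: [3.138, -0.001, -1.7]
ft_force: [-0.4, 0.7, -0.7]
opening: 0.526
```

View pics/th2.png

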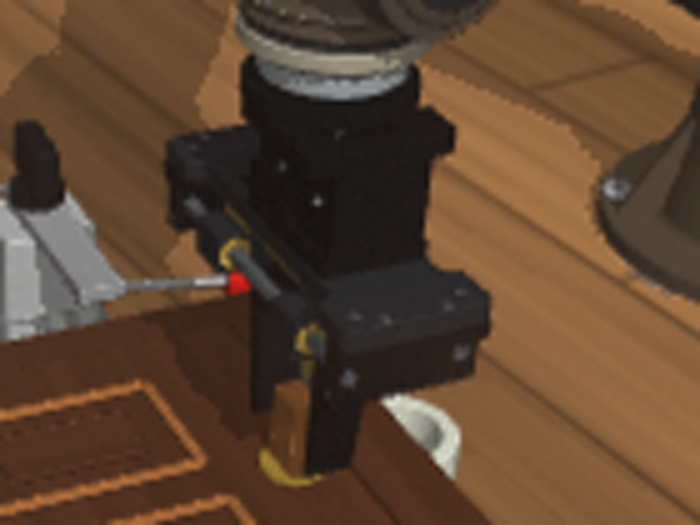

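The pull is between the fingers at crop (290,430). I'll grip it and compute the arc.

```bash
python3 -m handwheel '[{"hand":0.015,"x":0,"y":0,"z":0,"spin":0},{"hand":0.015,"x":0,"y":0,"z":0,"spin":0},{"hand":0.015,"x":0,"y":0,"z":0,"spin":0},{"hand":0.015,"x":0,"y":0,"z":0,"spin":0},{"hand":0.015,"x":0,"y":0,"z":0,"spin":0},{"hand":0.015,"x":0,"y":0,"z":0,"spin":0},{"hand":0.015,"x":0,"y":0,"z":0,"spin":0},{"hand":0.015,"x":0,"y":0,"z":0,"spin":0}]'; python3 - <<'E'
import numpy as np
for d in range(3,49,3):
    t=np.radians(d);x=175*(1-np.cos(t))+31*np.sin(t);z=175*np.sin(t)+31*(np.cos(t)-1);print(d,np.round([x*.9916,-x*.1296,z],1))
E
```

```text
t: 16.6
eef_pos: [509.2, 154.6, 81.5]
tcp_rot: [-3.141, -0.0, -1.7]
ft_force: [-1.0, -1.8, 5.8]
opening: 0.251
3 [ 1.8 -0.2  9.1]
6 [ 4.2 -0.5 18.1]
9 [ 6.9 -0.9 27. ]
12 [10.2 -1.3 35.7]
15 [13.9 -1.8 44.2]
18 [18.  -2.4 52.6]
21 [22.5 -2.9 60.7]
24 [27.5 -3.6 68.5]
27 [32.9 -4.3 76.1]
30 [38.6 -5.  83.3]
33 [44.7 -5.8 90.3]
36 [51.2 -6.7 96.9]
39 [ 58.   -7.6 103.2]
42 [ 65.1  -8.5 109.1]
45 [ 72.6  -9.5 114.7]
48 [ 80.3 -10.5 119.8]
```

First I'll raise it to 12° and check the force, which shows whether the catch is free.

```bash
python3 -m handwheel '[{"hand":0.015,"x":0.0008,"y":0,"z":0.0045,"spin":0},{"hand":0.015,"x":0.0018,"y":-0.0002,"z":0.0091,"spin":0},{"hand":0.015,"x":0.0018,"y":-0.0002,"z":0.0091,"spin":0}]'; python3 -m handwheel '[{"hand":0.015,"x":0.0024,"y":-0.0003,"z":0.009,"spin":0},{"hand":0.015,"x":0.0051,"y":-0.0007,"z":0.0179,"spin":0},{"hand":0.015,"x":0.0084,"y":-0.0011,"z":0.0266,"spin":0},{"hand":0.015,"x":0.0084,"y":-0.0011,"z":0.0266,"spin":0}]'
```

```text
t: 16.85
eef_pos: [511.0, 154.3, 90.7]
tcp_rot: [3.141, -0.0, -1.7]
ft_force: [1.3, -2.5, -3.7]
opening: 0.251
t: 17.18
eef_pos: [519.9, 153.1, 118.6]
tcp_rot: [-3.14, -0.0, -1.7]
ft_force: [-0.8, -2.5, -3.0]
opening: 0.249
```

The door is free, with only 3 N on the pull. I'll carry on to 45°.

```bash
python3 -m handwheel '[{"hand":0.015,"x":0.0037,"y":-0.0005,"z":0.0085,"spin":0},{"hand":0.015,"x":0.0078,"y":-0.0011,"z":0.0169,"spin":0},{"hand":0.015,"x":0.0123,"y":-0.0016,"z":0.025,"spin":0},{"hand":0.015,"x":0.0173,"y":-0.0023,"z":0.0328,"spin":0},{"hand":0.015,"x":0.0227,"y":-0.003,"z":0.0404,"spin":0},{"hand":0.015,"x":0.0284,"y":-0.0037,"z":0.0476,"spin":0},{"hand":0.015,"x":0.0345,"y":-0.0045,"z":0.0546,"spin":0},{"hand":0.015,"x":0.041,"y":-0.0054,"z":0.0612,"spin":0},{"hand":0.015,"x":0.0478,"y":-0.0063,"z":0.0675,"spin":0},{"hand":0.015,"x":0.0549,"y":-0.0072,"z":0.0734,"spin":0},{"hand":0.015,"x":0.0587,"y":-0.0077,"z":0.0763,"spin":0},{"hand":0.015,"x":0.0624,"y":-0.0082,"z":0.079,"spin":0},{"hand":0.015,"x":0.0624,"y":-0.0082,"z":0.079,"spin":0},{"hand":0.015,"x":0.0624,"y":-0.0082,"z":0.079,"spin":0},{"hand":0.015,"x":0.0624,"y":-0.0082,"z":0.079,"spin":0},{"hand":0.015,"x":0.0624,"y":-0.0082,"z":0.079,"spin":0},{"hand":0.015,"x":0.0624,"y":-0.0082,"z":0.079,"spin":0},{"hand":0.015,"x":0.0624,"y":-0.0082,"z":0.079,"spin":0}]'; python3 - <<'E'
import cv2,numpy as np
from h import *
s=state();print(s["eef_pos"],s["ft_force"],s["moment"],np.abs(s["qvel"]).max())
cv2.imwrite("pics/end.png",np.hstack([cv2.resize(C["scene"]["img"][100:300,190:430,::-1],(480,400)),cv2.resize(C["top"]["img"][120:320,140:300,::-1],(320,400))]))
E
```

```text
t: 18.68
eef_pos: [582.1, 144.9, 196.1]
tcp_rot: [-3.141, -0.0, -1.7]
ft_force: [-1.6, -4.4, -2.4]
opening: 0.249
[582.08330406 144.91078234 196.08873617] [-1.71445046 -4.54456319 -2.52766816] [-0.77255978  0.43211506  0.00810473] 0.0011291104752564716
```

View pics/end.png

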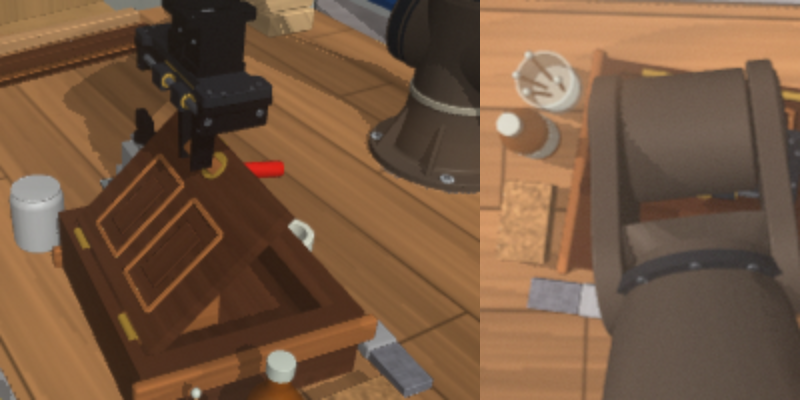

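The door stands open at about 45°, with the pull in the fingers. The arm is at rest, the forces are small, and the bottle, jar, cork block, brush, tin, tape and screwdriver look undisturbed. I'll hand it in.

```bash
python3 -c "
from cell import job_done,state
print(job_done());s=state();print(s['t'],s['eef_pos'],s['ft_force'],s['opening'])"
```

```text
the job is handed in; nothing more can be done
None
the job is handed in; nothing more can be done
```

The cabinet door is open at about 45° and was still held by its pull when I handed the job in, at about 18.7 s of the 61 s allowed.

- **Hold-down:** I turned the knob 75° counter-clockwise, to about 1.5 rad, and slid the carriage about 65 mm to its stop. The stop pushed back with 7 N.
- **Tug:** the door rose about 6 mm and stopped dead at 30 N, so it was caught. I let it down again.
- **Thumb-piece:** I slid it 20.2 mm to its far stop, which pushed back with 20 N.
- **Door:** I took the pull again and raised the door freely, with about 3 N on the pull.

**Last checks:** the arm was still, the grip was on the 24 mm pull and the force was under 6 N. The loose items I could see in the last picture looked undisturbed. The 45° comes from the path I commanded and a look at the picture, not a separate angle measurement.

**What disagreed:**
- **Height:** the reported tool height read about 35 mm lower than the cameras showed. My first close on the knob therefore missed in the air above it, without contact. I corrected for this from the pictures.
- **Pull position:** the pull sat about 3 mm further in y than I had measured. The first grip on it pushed sideways with 27 N until I re-centred.
- **Refused move:** one move was refused for missing fields, and nothing moved.

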